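# Get the spent bulb out from behind the jar, torch and cap sorter

## Task

Clear the torch, the battery jar and the blue cap sorter off the birch tray and stand all three together on the grey side tray; then take the old bulb in its sleeve from behind where they stood and lay it down lengthwise flat on the floor of the red bin, without dropping it. Last, put the torch, the jar and the sorter back upright on the birch tray, each on the spot where it stood at the start, the sorter square with the tray as before. Do not knock anything over or shift the bowl of button cells or the yellow carton.

Things in the scene. Friction and masses are not known exactly. Their poses are not given: they have to be found in the camera images.
- shelf_tray: Shallow birch plywood tray, fixed, 180 (its x) x 250 (its y) mm. Origin: centre of its underside on the work surface; floor 9 mm above it, 9 mm thick rim up to 22 mm. -x is its front, to the robot. Torch, jar and sorter stand in any order in a row along y (x = -45 mm, 66 mm apart); the bulb lies 5 to 10 mm behind the row with 40 mm free behind it. Trays and bin lie side by side, in any order.
- side_tray: Grey plastic tray, fixed, 210 (its x) x 230 (its y) mm, walls 4 mm thick and 16 mm high, floor 4 mm above the origin. Origin: centre of its underside on the work surface, z up. The bowl stands in its (+x, +y) quarter, the other three quarters are free.
- red_bin: Round red plastic bin, open on top, fixed, 206 mm in diameter (216 mm over its folded wire handle) and 145 mm high. Origin: centre of its underside on the work surface, z up; floor 5 mm above the origin, clear mouth 184 mm across, floor at least 174 mm across. Its screw lid lies well aside and stays off.
- bulb: Compact fluorescent bulb in a clear square plastic sleeve, a box 48 (its x) x 115 (its y) x 48 (its z) mm, about 90 g, loose, lying. Origin: centre of its underside, z up as it lies.
- torch: White torch standing on its lens, loose, about 170 g. Origin: centre of its underside, z up. Head 52 mm in diameter up to 30 mm, tapering to a round barrel 32 mm in diameter from 46 to 122 mm; top at 128 mm with a black button.
- jar: Clear round jar full of spent AA cells, green lid, loose, about 300 g, 54 mm in diameter up to 100 mm, lid 53 mm in diameter from 100 to 118 mm (top). Origin: centre of its underside, z up.
- sorter: Blue bottle cap sorter, loose, about 200 g: a tower 54 x 54 mm and 88 mm high with two dark drop slots in its top and, between them, an upright carrying fin 14 (its x) x 40 (its y) mm from 88 to 126 mm. Origin: centre of its underside, z up; the window with the caps looks to its -x.
- bowl: Bystander: blue ceramic bowl of button cells, loose, 70 mm across the rim, 38 mm high, standing on the side tray. Origin: centre of its underside.
- carton: Bystander: small yellow and white carton, loose, 50 (its x) x 28 (its y) x 22 mm, lying in the back left part of the birch tray beside one end of the bulb (tray x = +20, y = +94 mm). Origin: centre of its underside.

How it is judged (in metres and radians):
On the way, in this order (a step that is already met when the one before it is completed fails the run):
1. torch, jar and sorter all stand released on the side tray (x of torch in the frame of side_tray between -0.1 and 0.1 m and y of torch in the frame of side_tray between -0.11 and 0.11 m and z of each of torch, jar, sorter in the frame of side_tray below 0.012 m and angle between each of torch, jar, sorter's own z axis and vertical below 0.12 rad and contact force between each of torch, jar, sorter and the fingers below 0.05 N and x of jar in the frame of side_tray between -0.1 and 0.1 m and y of jar in the frame of side_tray between -0.11 and 0.11 m and x of sorter in the frame of side_tray between -0.1 and 0.1 m and y of sorter in the frame of side_tray between -0.11 and 0.11 m), for 0.2 s.
2. the bulb lies flat and released on the red bin's floor (horizontal distance between bulb and red_bin below 0.05 m and z of bulb in the frame of red_bin below 0.058 m and angle between bulb's own y axis and vertical between 1.42 and 1.72 rad and contact force between bulb and the fingers below 0.05 N), for 0.2 s.
At the end, for the whole second after the job is handed in: The bulb lies lengthwise flat and released on the red bin's floor, its centre within 50 mm of the bin's axis; torch, jar and sorter stand upright, released and at rest, each within 15 mm of where it stood at the start, the sorter within 20 degrees of square with the birch tray; all at rest (all of step 2 and distance of each of torch, jar, sorter from where it was at the start of the episode below 0.015 m and angle between each of torch, jar, sorter's own z axis and vertical below 0.1 rad and angle between the x axis of sorter and the x axis of shelf_tray, either way round below 0.35 rad and linear speed of each of torch, jar, sorter, bulb below 0.02 m/s and angular speed of each of torch, jar, sorter, bulb below 0.2 rad/s and contact force between each of torch, jar, sorter and the fingers below 0.05 N); the robot touches nothing.
It fails at once if the bulb is dropped into the bin (let go and falling faster than 0.6 m/s inside it) (horizontal distance between bulb and red_bin below 0.1 m and z of bulb in the frame of red_bin below 0.13 m and contact force between bulb and the fingers below 0.05 N and linear speed of bulb above 0.6 m/s).
It fails at once if torch, jar or sorter is tipped over (angle between any of torch, jar, sorter's own z axis and vertical above 0.7 rad).
It fails at once if the bowl or the carton is shifted by more than 15 mm (distance of any of bowl, carton from where it was at the start of the episode above 0.015 m).
It also fails if it takes over 141 s, if anything falls off the work surface, if the arm or the gripper's body presses on something with over 40 N, if the wrist force passes 120 N, or if a joint passes its speed limit or range.

## Robot

A 7-joint arm with a two-finger parallel gripper is mounted at the origin on the work surface. World frame = base frame: x ahead of the robot, y to its left, z up, the work surface at z = 0. Lengths are in mm, angles in rad, forces in N, time in s.
With the tool pointing down it reaches from about 425 to 1025 mm from the base axis. Payload 9.4 kg.
Tool frame: the origin (TCP) lies at the very end of the fingers, on their centre line; the grasp point (between the pads) lies arm.grasp_offset behind it (arm.grasp_offset is the distance from the TCP to the grasp point, in mm); z points along the fingers, y is the line along which they close (so a half turn about z gives the same grasp; the last joint's range is limited). The gripper opens to 85 mm and grips with 20 to 120 N. Pads are 22 mm wide; open, the fingers measure 114 mm over their backs; the gripper's body (76 mm by 85 mm) begins 54 mm behind the grasp point. The pads swing forward as they close: fully open they stand 13 mm farther back than shut.
Start: joints at [-1.255, 0.599, -0.003, 1.599, 0.002, 0.943, -0.08], TCP at [277.517, 669.782, 231.275] pointing down, gripper open.
Joint ranges: [-2.57, 2.57], [-0.35, 1.97], [-1.29, 1.29], [0.11, 2.56], [-1.05, 4.19], [0.11, 1.86], [-2.63, 2.63]. Speed limits (rad/s): [2.22, 2.22, 3.01, 3.01, 3.14, 3.14, 3.14].

## Interface

Orientations are given as a unit quaternion [w, x, y, z].
In Python, from cell import get_obs, viewer, workorder, arm gives the robot as it stands.
- The arm moves only by the tool arm_command, never from a script. Its arguments are lists of equal length, an entry for each row: "slide": the shift along the tool's x, y, z as a fraction of full scale, a list of three; "dr": the turn, a rotation vector about the tool's x, y, z as a fraction of full scale, a list of three. A call has 1 to 8 rows; each row is the pose to reach, as a shift and turn from the pose commanded when the call began, along the tool's axes at that moment, turning the shorter way round; what a row does not reach only later rows make up. Full scale, the value 1, is 500 mm for a shift and pi rad for a turn. A row lasts 1/8 s, in which the tool goes at most 62.5 mm and 10.7 degrees, less where a joint would pass 70% of its speed; a pose out of reach is approached as far as the arm can. A call with a number of a shift or a turn outside -1 to 1 is refused whole. A call with a gripper value outside its range is refused whole. "hand" is the opening, from -1 (shut) to 1 (fully open), set as the call begins (left out, the last holds). The fingers move at their own pace and stop on an object; the grip force is fixed at half the most. Time passes only in rows, so rows that repeat a pose let the fingers close. It gives the time, the measured TCP pose, the force, the opening and the grip force at its end, in the units of the state.
- get_obs(): the state, without advancing time (a new reading comes with each control period).
- viewer.grab_frame(name): name is "scene" or "side" or "wrist"; returns a dict with "img" (480x640x3 uint8, red, green, blue), "depth" (480x640 float32, mm along the optical axis (not along the pixel's ray), 0 where there is no reading), "fx", "fy", "cx", "cy" (pixels), "dist" ([k1, k2, p1, p2, k3] as OpenCV has them; the pictures are not rectified), "rvec" (rotation vector, rad) and "tvec" (3), from world to camera coordinates, as OpenCV has them. Camera axes: x right, y down, z forward; pixel columns grow to the right and rows downward; lengths in mm; the calibration is good to about 2 mm. A picture is of the moment at which its call begins.
- workorder.job_done(): hands the job in; it is judged then, once.
The state is a dict: "time": time; "joints": joint angles; "qd": joint speeds; "tau": joint torques, N m; "eef_pos": TCP position; "orientation": TCP orientation; "force": force on the tool from outside, world axes, zero at the start; "ft_torque": the same for the moment, N m; "width": opening from 0.0 (shut) to 1.0 (fully open); "grasp_force": force on a finger pad.
Only numpy, scipy, OpenCV 4.12 (cv2) and the standard library are available. Lean on these libraries where they do the work, as an engineer would, in place of code of your own. Each camera call takes 0.05 s, during which the arm holds its last target. There are 200 camera calls.

## Working session

There is one attempt and no reset: what is moved stays moved. The work goes in short steps, Python scripts to look and compute and a tool call to move; the robot and the scene stay as the last step left them, time stands still between calls to the robot, and variables do not carry over. Pictures are saved under pics/ and viewed, at most 14 in all, crops included, and the job is handed in when it is done.

Besides the shell and the picture viewer there is one more tool, called after "Request:" as a command line: name --argument value ..., lists and objects as JSON in quotes. arm_command: Moves the arm, as the interface text tells. Its arguments: {"type":"object","properties":{"slide":{"type":"array","items":{"type":"array","items":{"type":"number","minimum":-1,"maximum":1}}},"dr":{"type":"array","items":{"type":"array","items":{"type":"number","minimum":-1,"maximum":1}}},"hand":{"type":"number"}},"required":["slide","dr"]}

```bash
mkdir -p pics; ls; python3 - <<'E'
from cell import get_obs, viewer, arm
import cv2
print(get_obs()); print(arm.grasp_offset)
for n in ["scene","side"]:
    f=viewer.grab_frame(n); cv2.imwrite(f"pics/{n}0.png",f["img"][:,:,::-1]); print(n,{k:f[k] for k in f if k not in("img","depth")})
E
```

```text
pics
{'time': 0.0, 'joints': array([-1.25472745,  0.60010854, -0.00258407,  1.60017182,  0.00179635,
        0.94293048, -0.07979037]), 'qd': array([-6.31143973e-04, -1.12924339e-03, -6.34365675e-04, -1.35245440e-03,
        2.92185086e-03,  8.23394555e-05, -6.98698517e-04]), 'tau': array([-5.34328210e-04, -7.76466537e+01,  1.56474587e+00, -2.57998520e+01,
        1.22985255e-02,  9.33602656e-03, -6.81684384e-06]), 'eef_pos': array([277.29160845, 669.327752  , 230.41339411]), 'orientation': array([-9.75510926e-05,  1.95075562e-01,  9.80787883e-01, -8.02017940e-04]), 'force': array([-0.14540893,  0.23978598, -0.62638138]), 'ft_torque': array([ 0.00610139, -0.01507519, -0.04791619]), 'grasp_force': 0.0, 'width': 0.9970382579052165}
18.700000000000003
scene {'fx': 560.990666685448, 'fy': 560.990666685448, 'cx': 322.3896028153931, 'cy': 240.77013379697124, 'dist': array([-0.12549167,  0.        ,  0.        ,  0.        ,  0.        ]), 'rvec': array([ 1.58031648,  1.86090755, -0.86346034]), 'tvec': array([  77.19711261, -317.29492656, 1594.73338571])}
side {'fx': 544.2899364350559, 'fy': 544.2899364350559, 'cx': 313.2446916513725, 'cy': 237.82890839606267, 'dist': array([-0.16071923,  0.        ,  0.        ,  0.        ,  0.        ]), 'rvec': array([ 2.3334744 , -0.41809023,  0.16093245]), 'tvec': array([-496.55918783,  182.18890505,  952.81770236])}
```

View pics/scene0.png

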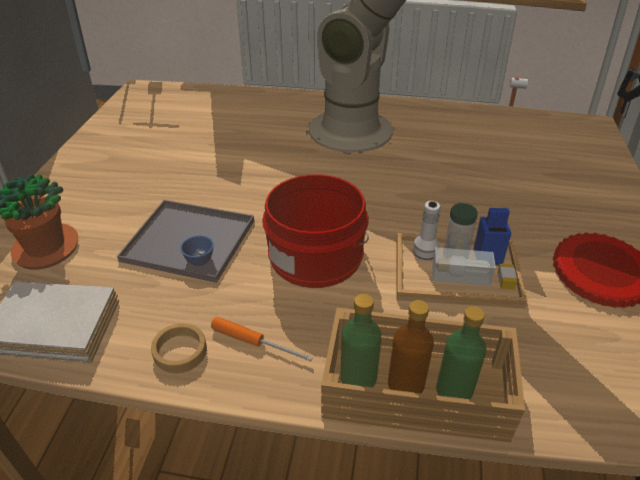

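View pics/side0.png

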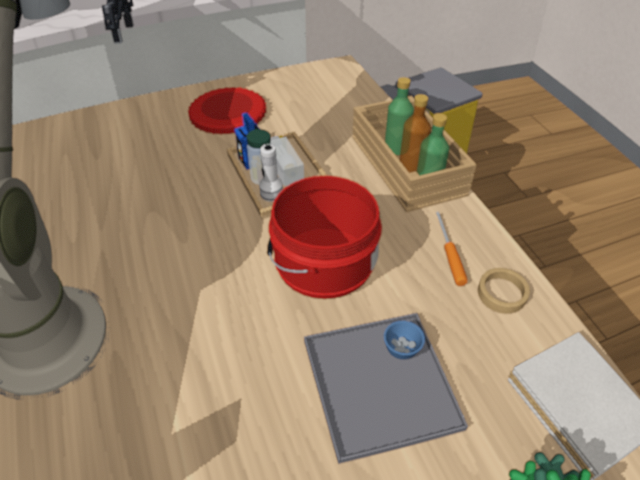

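The scene view shows the torch (430,230), jar (462,225), sorter (493,240), bulb (463,266), carton (508,276), bin (316,230) and side tray with bowl (190,240). Next I'll build a fused top-down map from both depth images.

```bash
cat > h.py <<'E'
import numpy as np, cv2
from scipy.spatial.transform import Rotation as R
from cell import get_obs, viewer, arm
def cloud(n):
    f=viewer.grab_frame(n); K=np.array([[f["fx"],0,f["cx"]],[0,f["fy"],f["cy"]],[0,0,1]])
    v,u=np.mgrid[:480,:640]; p=np.stack([u,v],-1).reshape(-1,1,2).astype(float)
    r=cv2.undistortPoints(p,K,f["dist"])[:,0]; d=f["depth"].reshape(-1)
    P=np.c_[r*d[:,None],d]; M=cv2.Rodrigues(f["rvec"])[0]
    W=(P-f["tvec"])@M
    W[d==0]=np.nan
    return W.reshape(480,640,3),f["img"]
def topmap(W,img,x0,x1,y0,y1,s):  # px: col = (y1-y)*s, row=(x1-x)*s ; robot at bottom
    ok=np.isfinite(W[:,0]); W=W[ok];img=img[ok]; o=np.argsort(W[:,2]);W=W[o];img=img[o]
    m=(W[:,0]>x0)&(W[:,0]<x1-1)&(W[:,1]>y0+1)&(W[:,1]<y1);W=W[m];img=img[m]
    out=np.zeros((int((x1-x0)*s),int((y1-y0)*s),3),np.uint8)
    for dx in(0,1):
        for dy in (0,1):
            out[np.clip(((x1-W[:,0])*s).astype(int)+dx,0,out.shape[0]-1),np.clip(((y1-W[:,1])*s).astype(int)+dy,0,out.shape[1]-1)]=img
    return out
E
python3 - <<'E'
from h import *
A,ia=cloud("scene");B,ib=cloud("side")
np.savez("c0.npz",A=A,ia=ia,B=B,ib=ib)
W=np.r_[A.reshape(-1,3),B.reshape(-1,3)];I=np.r_[ia.reshape(-1,3),ib.reshape(-1,3)]
print(np.nanmedian(A[200:280,0:120,2]))
for uv in [(190,240),(316,190),(430,205),(462,210),(497,212),(463,258),(508,270),(198,240)]: print(uv,A[uv[1],uv[0]].round())
t=topmap(W,I,400,1000,-480,420,0.85); cv2.imwrite("pics/top0.png",t[:,:,::-1]); print(t.shape)
E
```

```text
0.46778492066406685
(190, 240) [ 579. -265.   33.]
(316, 190) [454. -17. 102.]
(430, 205) [519. 219. 139.]
(462, 210) [505. 284. 124.]
(497, 212) [511. 351. 133.]
(463, 258) [572. 295.  58.]
(508, 270) [563. 389.  32.]
(198, 240) [ 574. -249.   31.]
(510, 765, 3)
```

View pics/top0.png

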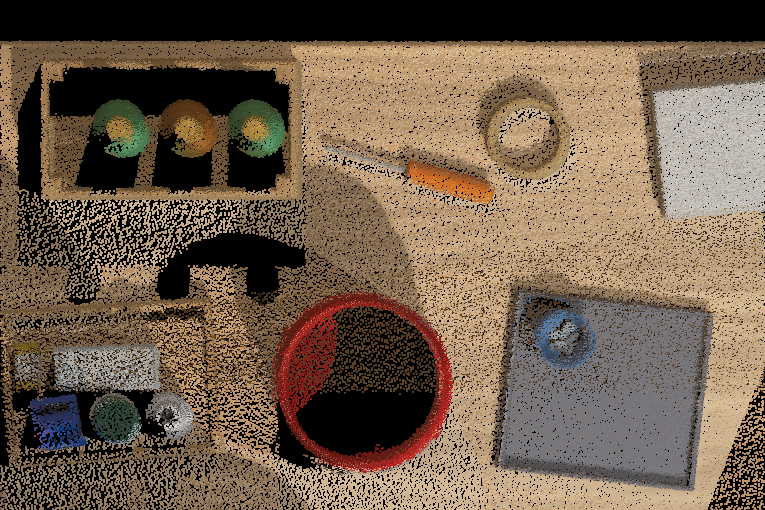

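The map shows the birch tray at lower left (sorter, jar and torch in a row from +y to -y, bulb behind, carton left of the bulb). The bin is in the middle, and the side tray with its bowl is on the right, turned slightly. Next I'll fit the poses.

```bash
cat > fit.py <<'E'
from h import *
from scipy.optimize import least_squares
def circ(P,r=None):
    c0=np.r_[P.mean(0),30]
    if r: s=least_squares(lambda c:np.hypot(*(P-c[:2]).T)-r,c0[:2],loss="soft_l1").x; return s.round(1)
    return least_squares(lambda c:np.hypot(*(P-c[:2]).T)-c[2],c0,loss="soft_l1").x.round(1)
def sel(W,x,y,z): 
    W=W[np.isfinite(W[:,0])]
    return W[(W[:,0]>x[0])&(W[:,0]<x[1])&(W[:,1]>y[0])&(W[:,1]<y[1])&(W[:,2]>z[0])&(W[:,2]<z[1])]
def rect(P): return cv2.minAreaRect(P[:,:2].astype(np.float32))
E
python3 - <<'E'
from fit import *
d=np.load("c0.npz")
for n in "AB":
    W=d[n].reshape(-1,3); print("cam",n)
    bx=(470,560)
    P=sel(W,bx,(190,250),(60,125)); print("torch barrel r16",len(P),circ(P[:,:2],16))
    P=sel(W,bx,(190,250),(130,145)); print("torch top",len(P),P.mean(0).round(1),rect(P))
    P=sel(W,bx,(250,320),(20,105)); print("jar r27",len(P),circ(P[:,:2],27))
    P=sel(W,bx,(250,320),(122,135)); print("jar top",len(P),rect(P), np.median(P[:,2]))
    P=sel(W,bx,(320,390),(101,145)); print("fin",len(P),rect(P),P[:,2].max())
    P=sel(W,bx,(310,390),(92,100)); print("sorter top",len(P),rect(P))
    P=sel(W,(530,630),(225,372),(50,64)); print("bulb",len(P),rect(P),np.median(P[:,2]))
    P=sel(W,(530,630),(365,415),(26,40)); print("carton",len(P),rect(P),np.median(P[:,2]))
    P=sel(W,(430,660),(-120,110),(141,160)); print("bin",len(P),circ(P[:,:2]))
    P=sel(W,(560,660),(-300,-190),(36,50)); print("bowl",len(P),circ(P[:,:2]))
    P=sel(W,(400,680),(-430,-150),(12,20)); print("tray",len(P),rect(P))
    P=sel(W,(440,660),(160,440),(17,24)); print("birch rim",len(P),rect(P))
E
```

```text
cam A
torch barrel r16 415 [510.7 223.1]
torch top 143 [515.5 222.6 135. ] ((513.6138305664062, 222.75416564941406), (29.915245056152344, 32.00487518310547), 46.7785758972168)
jar r27 861 [508.  287.6]
jar top 345 ((510.0534973144531, 287.2420654296875), (49.74610900878906, 51.172332763671875), 69.11031341552734) 125.97341328424234
fin 346 ((506.1894226074219, 354.2041320800781), (38.011993408203125, 35.0986213684082), 63.34958267211914) 137.6405523095363
sorter top 303 ((511.5368957519531, 350.11737060546875), (70.3597412109375, 51.987548828125), 70.4637451171875)
bulb 1253 ((561.8143920898438, 305.5993957519531), (65.3970718383789, 133.23483276367188), 2.0334668159484863) 56.50791102108826
carton 289 ((563.2412109375, 387.22564697265625), (69.42321014404297, 32.23051452636719), 8.429274559020996) 30.553964773442935
bin 707 [552.3  -2.3  94.2]
bowl 224 [ 603.7 -240.8   32.2]
tray 845 ((542.918701171875, -288.44818115234375), (232.49142456054688, 217.69508361816406), 83.41419982910156)
birch rim 1541 ((552.196044921875, 291.86468505859375), (186.29580688476562, 251.5072784423828), 2.
[... 442 characters left out ...]
), 6.8669915199279785) 137.4426666405222
sorter top 143 ((499.8091125488281, 351.0716552734375), (52.590702056884766, 58.37568664550781), 2.0754122734069824)
bulb 627 ((566.6041870117188, 293.19732666015625), (49.71137619018555, 124.82836151123047), 1.2277909517288208) 55.42666720022422
carton 35 ((577.3841552734375, 393.3450012207031), (29.64632225036621, 12.162138938903809), 2.2869315147399902) 30.714749809539377
bin 835 [550.1  -7.1  94.1]
bowl 331 [ 600.6 -245.6   32.1]
tray 1655 ((540.8099975585938, -292.0155334472656), (233.17161560058594, 211.4381103515625), 83.1261215209961)
birch rim 711 ((549.87109375, 289.98968505859375), (182.4899444580078, 250.48646545410156), 4.148321628570557)
```

Request:
arm_command --slide '[[-0.721,-0.533,-0.14],[-0.721,-0.533,-0.14],[-0.721,-0.533,-0.14],[-0.721,-0.533,-0.14],[-0.721,-0.533,-0.14],[-0.721,-0.533,-0.14],[-0.721,-0.533,-0.14],[-0.721,-0.533,-0.14]]' --dr '[[0,0,0.357],[0,0,0.357],[0,0,0.357],[0,0,0.357],[0,0,0.357],[0,0,0.357],[0,0,0.357],[0,0,0.357]]' --hand 1

```text
time: 1.2
eef_pos: [510.8, 281.3, 302.3]
orientation: [0.001, 0.689, 0.725, 0.0]
force: [0.4, 1.0, 0.4]
width: 1.001
grasp_force: 0.0
```

```bash
python3 - <<'E'
from fit import *
o=get_obs();print(o["time"],o["eef_pos"],R.from_quat(np.roll(o["orientation"],-1)).as_matrix().round(3),o["joints"])
A,ia=cloud("wrist"); cv2.imwrite("pics/w1.png",ia[:,:,::-1]); np.savez("c1.npz",A=A,ia=ia)
E
```

```text
1.2 [510.82353472 281.30688046 302.28168074] [[-0.051  0.999  0.002]
 [ 0.999  0.051 -0.001]
 [-0.001  0.002 -1.   ]] [-0.85752002  0.36493126  0.35413288  1.86716379 -0.15274498  0.93456661
 -0.38332763]
```

View pics/w1.png

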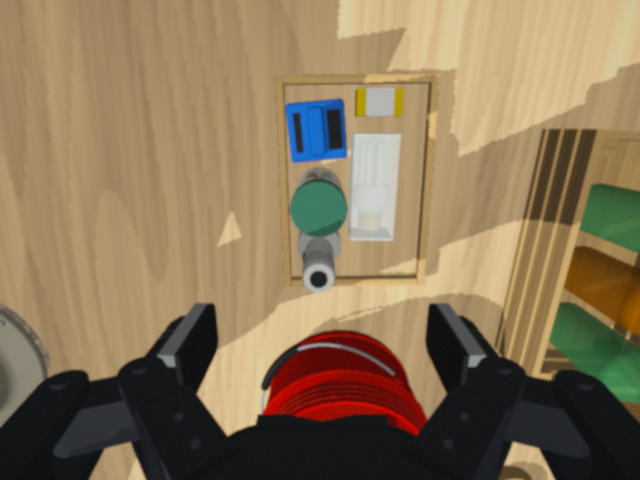

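The wrist view shows the whole birch tray: sorter (317,130), jar (319,208), torch (319,275), bulb (373,188) and carton (379,102). I'll fit from its depth.

```bash
python3 - <<'E'
from fit import *
d=np.load("c1.npz"); W=d["A"].reshape(-1,3)
bx=(465,560)
for n,a in dict(ttop=((190,250),(126,145)),jar=((245,325),(118,135)),fin=((310,400),(110,145)),sorter=((310,400),(88,104)),bulb=((225,372),(45,64)),carton=((365,415),(26,40)),rim=((150,440),(18,28))).items():
    P=sel(W,(530,630) if n in("bulb","carton") else (430,670) if n=="rim" else bx,*a)
    if len(P): print(n,len(P),rect(P),np.median(P[:,2]).round(1),circ(P[:,:2]))
P=sel(W,bx,(190,250),(55,125)); print(len(P),circ(P[:,:2],16))
P=sel(W,bx,(190,250),(12,38)); print(len(P),circ(P[:,:2],26))
E
```

```text
ttop 837 ((511.05767822265625, 224.36399841308594), (31.293241500854492, 29.461349487304688), 1.4219361543655396) 134.3 [510.8 225.   11.1]
jar 2596 ((508.02813720703125, 286.8228759765625), (51.76732635498047, 52.056156158447266), 0.8084579706192017) 126.3 [507.9 287.4  18.5]
fin 940 ((506.4154052734375, 342.1956481933594), (22.238792419433594, 65.27165222167969), 3.232900381088257) 133.8 [-2060.5    16.4  2585.5]
sorter 2721 ((504.2458190917969, 344.99114990234375), (54.010921478271484, 73.47689819335938), 7.979859828948975) 96.4 [502.8 354.   24. ]
bulb 4830 ((560.4724731445312, 290.4278869628906), (63.41511917114258, 128.5141143798828), 1.9688557386398315) 56.4 [567.7 298.8  32.4]
carton 1313 ((569.0386962890625, 387.5423583984375), (50.33346939086914, 28.49750328063965), 3.292465925216675) 31.1 [568.8 387.7  15.3]
rim 5546 ((551.290771484375, 291.443115234375), (180.54470825195312, 249.77317810058594), 3.599076747894287) 21.2 [552.5 294.5 119.1]
762 [511.6 222.9]
422 [493.  221.3]
```

Request:
arm_command --slide '[[0.147,-0.009,0.0],[0.147,-0.009,0.1],[0.147,-0.009,0.2],[0.147,-0.009,0.3],[0.147,-0.009,0.36],[0.147,-0.009,0.39],[0.147,-0.009,0.402],[0.147,-0.009,0.402]]' --dr '[[0,0,0],[0,0,0],[0,0,0],[0,0,0],[0,0,0],[0,0,0],[0,0,0],[0,0,0]]'

```text
time: 2.25
eef_pos: [500.0, 359.3, 100.8]
orientation: [-0.0, 0.687, 0.727, 0.0]
force: [0.1, 0.3, 0.4]
width: 0.999
grasp_force: 0.0
```

Request:
arm_command --slide '[[0,0,0],[0,0,0],[0,0,0],[0,0,0],[0,0,0],[0,0,0]]' --dr '[[0,0,0],[0,0,0],[0,0,0],[0,0,0],[0,0,0],[0,0,0]]' --hand -1

```text
time: 3.0
eef_pos: [500.0, 358.8, 100.4]
orientation: [0.0, 0.687, 0.727, 0.0]
force: [1.0, -0.4, 2.0]
width: 0.154
grasp_force: 61.9
```

Request:
arm_command --slide '[[0,0,-0.1],[0,0,-0.22],[0,0,-0.34],[-0.11,-0.02,-0.34],[-0.23,-0.04,-0.34],[-0.35,-0.06,-0.34],[-0.47,-0.08,-0.34],[-0.59,-0.1,-0.34]]' --dr '[[0,0,0],[0,0,0],[0,0,0],[0,0,0],[0,0,0],[0,0,0],[0,0,0],[0,0,0]]'

```text
time: 4.0
eef_pos: [465.9, 59.5, 270.2]
orientation: [-0.0, 0.687, 0.727, -0.0]
force: [1.5, -0.2, -1.2]
width: 0.155
grasp_force: 61.3
```

Request:
arm_command --slide '[[-0.12,0,0],[-0.24,0,0],[-0.36,0,0],[-0.48,0,0],[-0.6,0,0],[-0.72,0,0],[-0.81,0,0],[-0.81,0,0]]' --dr '[[0,0,0],[0,0,0],[0,0,0],[0,0,0],[0,0,0],[0,0,0],[0,0,0],[0,0,0]]'

```text
time: 5.0
eef_pos: [488.2, -346.9, 269.9]
orientation: [0.0, 0.689, 0.725, -0.001]
force: [-0.2, 1.6, -2.3]
width: 0.154
grasp_force: 61.3
```

```bash
cat > to.py <<'E'
import sys; from h import *
o=get_obs(); M=R.from_quat(np.roll(o["orientation"],-1)).as_matrix()
t=np.array([float(v) for v in sys.argv[1:4]]); print(o["time"],o["eef_pos"].round(1),"yaw",np.degrees(np.arctan2(M[1,1],M[0,1])).round(2),"slide",(M.T@(t-o["eef_pos"])/500).round(4),"w",o["width"],o["joints"].round(2))
E
python3 to.py 489.5 -348 96.4
```

```text
5.0 [ 488.2 -346.9  269.9] yaw 2.93 slide [-0.0017  0.0028  0.347 ] w 0.15392473350652627 [ 0.19  0.43  0.47  1.88 -0.25  0.89  0.84]
```

Request:
arm_command --slide '[[-0.002,0.003,0.1],[-0.002,0.003,0.2],[-0.002,0.003,0.29],[-0.002,0.003,0.32],[-0.002,0.003,0.336],[-0.002,0.003,0.342],[-0.002,0.003,0.346],[-0.002,0.003,0.346]]' --dr '[[0,0,0],[0,0,0],[0,0,0],[0,0,0],[0,0,0],[0,0,0],[0,0,0],[0,0,0]]'

```text
time: 6.0
eef_pos: [491.4, -344.0, 98.1]
orientation: [0.001, 0.687, 0.727, 0.0]
force: [-0.1, 0.1, -1.5]
width: 0.157
grasp_force: 61.3
```

Request:
arm_command --slide '[[0,0,0],[0,0,0],[0,0,0],[0,0,0],[0,0,-0.06],[0,0,-0.16],[0,0,-0.28],[0,0,-0.34]]' --dr '[[0,0,0],[0,0,0],[0,0,0],[0,0,0],[0,0,0],[0,0,0],[0,0,0],[0,0,0]]' --hand 1

```text
time: 7.0
eef_pos: [491.5, -344.6, 270.5]
orientation: [0.002, 0.687, 0.727, 0.0]
force: [-0.1, -0.0, -0.8]
width: 0.997
grasp_force: 0.0
```

```bash
python3 to.py 507.3 288 270; python3 - <<'E'
from fit import *
A,ia=cloud("side");B,ib=cloud("scene")
W=np.r_[A.reshape(-1,3)]
P=sel(W,(430,560),(-400,-300),(96,140)); print(rect(P)) if len(P) else 0
cv2.imwrite("pics/s2.png",np.hstack([ia[260:480,250:640],ib[150:370,100:490]])[:,:,::-1])
E
```

```text
7.0 [ 491.5 -344.6  270.5] yaw 3.21 slide [ 1.2615e+00  1.0240e-01 -1.1000e-03] w 0.9973030897560535 [ 0.18  0.44  0.48  1.88 -0.26  0.89  0.84]
((490.4254455566406, -350.8106384277344), (14.814675331115723, 42.043949127197266), 2.476072311401367)
```

View pics/s2.png

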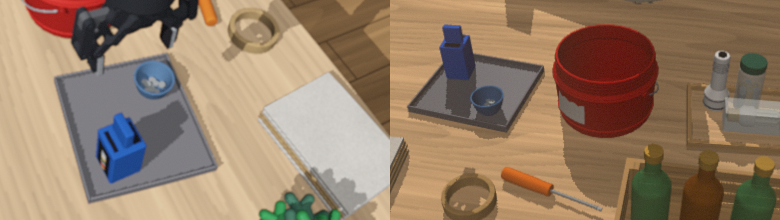

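The sorter stands upright on the far end of the side tray, at (120,150) in the crop. Next is the jar.

Request:
arm_command --slide '[[0.12,0.01,0],[0.24,0.02,0],[0.36,0.03,0],[0.48,0.04,0],[0.6,0.05,0],[0.72,0.06,0],[0.84,0.07,0],[0.96,0.08,0]]' --dr '[[0,0,0],[0,0,0],[0,0,0],[0,0,0],[0,0,0],[0,0,0],[0,0,0],[0,0,0]]'

```text
time: 8.1
eef_pos: [503.3, 139.5, 266.6]
orientation: [-0.0, 0.687, 0.727, -0.0]
force: [0.4, 0.4, -0.5]
width: 1.0
grasp_force: 0.0
```

Request:
arm_command --slide '[[0.12,0.01,0],[0.24,0.02,0],[0.3015,0.0224,0],[0.3015,0.0224,0],[0.3015,0.0224,0]]' --dr '[[0,0,0],[0,0,0],[0,0,0],[0,0,0],[0,0,0]]'

```text
time: 8.72
eef_pos: [506.3, 287.7, 266.5]
orientation: [0.0, 0.687, 0.727, -0.001]
force: [-0.4, -1.0, 0.3]
width: 0.997
grasp_force: 0.0
```

```bash
python3 to.py 507.3 288 71
```

```text
8.725 [506.3 287.7 266.5] yaw 3.2 slide [0.0011 0.0024 0.391 ] w 0.9970484089190222 [-0.9   0.41  0.4   1.91 -0.21  0.86 -0.34]
```

Request:
arm_command --slide '[[0.001,0.002,0.1],[0.001,0.002,0.2],[0.001,0.002,0.3],[0.001,0.002,0.36],[0.001,0.002,0.385],[0.001,0.002,0.391],[0.001,0.002,0.391]]' --dr '[[0,0,0],[0,0,0],[0,0,0],[0,0,0],[0,0,0],[0,0,0],[0,0,0]]'

```text
time: 9.6
eef_pos: [508.2, 289.2, 72.8]
orientation: [0.0, 0.687, 0.727, 0.001]
force: [-0.2, 0.6, -0.2]
width: 1.0
grasp_force: 0.0
```

Request:
arm_command --slide '[[0,0,0],[0,0,0],[0,0,0],[0,0,0]]' --dr '[[0,0,0],[0,0,0],[0,0,0],[0,0,0]]' --hand -1

```text
time: 10.1
eef_pos: [507.9, 289.6, 73.0]
orientation: [0.0, 0.687, 0.727, 0.001]
force: [-1.8, -0.9, 8.5]
width: 0.62
grasp_force: 59.5
```

```bash
python3 to.py 497 -285 270
```

```text
10.1 [507.9 289.6  73. ] yaw 3.24 slide [-1.1458 -0.0863 -0.3953] w 0.6198320809486134 [-0.78  0.67  0.25  2.06 -0.36  0.46 -0.2 ]
```

Request:
arm_command --slide '[[0,0,-0.08],[0,0,-0.2],[0,0,-0.3],[-0.06,0,-0.36],[-0.18,-0.02,-0.36],[-0.3,-0.03,-0.36],[-0.42,-0.04,-0.36],[-0.54,-0.05,-0.36]]' --dr '[[0,0,0],[0,0,0],[0,0,0],[0,0,0],[0,0,0],[0,0,0],[0,0,0],[0,0,0]]'

```text
time: 11.1
eef_pos: [497.3, 16.6, 252.2]
orientation: [0.0, 0.687, 0.727, 0.0]
force: [1.2, -0.3, -1.1]
width: 0.619
grasp_force: 61.8
```

Request:
arm_command --slide '[[-0.12,-0.01,0],[-0.24,-0.02,0],[-0.36,-0.03,0],[-0.48,-0.036,0],[-0.58,-0.036,0],[-0.606,-0.036,0],[-0.606,-0.036,0],[-0.606,-0.036,0]]' --dr '[[0,0,0],[0,0,0],[0,0,0],[0,0,0],[0,0,0],[0,0,0],[0,0,0],[0,0,0]]'

```text
time: 12.1
eef_pos: [497.1, -283.3, 251.6]
orientation: [-0.001, 0.686, 0.727, 0.0]
force: [0.3, 0.5, -3.0]
width: 0.62
grasp_force: 61.8
```

```bash
python3 to.py 497 -281 69
```

```text
12.1 [ 497.1 -283.3  251.6] yaw 3.34 slide [4.100e-03 2.000e-04 3.653e-01] w 0.6204033474263388 [ 0.09  0.42  0.47  1.95 -0.25  0.82  0.75]
```

Request:
arm_command --slide '[[0.004,0,0.1],[0.004,0,0.2],[0.004,0,0.3],[0.004,0,0.335],[0.004,0,0.352],[0.004,0,0.36],[0.004,0,0.364],[0.004,0,0.364]]' --dr '[[0,0,0],[0,0,0],[0,0,0],[0,0,0],[0,0,0],[0,0,0],[0,0,0],[0,0,0]]'

```text
time: 13.1
eef_pos: [497.3, -283.4, 70.6]
orientation: [0.001, 0.687, 0.727, 0.0]
force: [-1.2, -1.3, -2.2]
width: 0.623
grasp_force: 61.8
```

Request:
arm_command --slide '[[0,0,0],[0,0,0],[0,0,0],[0,0,0],[0,0,-0.06],[0,0,-0.16],[0,0,-0.28],[0,0,-0.4]]' --dr '[[0,0,0],[0,0,0],[0,0,0],[0,0,0],[0,0,0],[0,0,0],[0,0,0],[0,0,0]]' --hand 1

```text
time: 14.1
eef_pos: [496.5, -283.1, 271.6]
orientation: [-0.0, 0.687, 0.727, -0.0]
force: [0.9, -0.7, -0.5]
width: 0.997
grasp_force: 0.0
```

```bash
python3 to.py 510.6 222.8 270
```

```text
14.1 [ 496.5 -283.1  271.6] yaw 3.23 slide [1.0086 0.0852 0.0031] w 0.9969567865250254 [ 0.06  0.4   0.5   1.93 -0.25  0.87  0.75]
```

Request:
arm_command --slide '[[0.12,0.01,0],[0.24,0.02,0],[0.36,0.03,0],[0.48,0.04,0],[0.6,0.05,0],[0.72,0.06,0],[0.84,0.07,0],[0.96,0.08,0]]' --dr '[[0,0,0],[0,0,0],[0,0,0],[0,0,0],[0,0,0],[0,0,0],[0,0,0],[0,0,0]]'

```text
time: 15.1
eef_pos: [509.4, 200.2, 270.0]
orientation: [0.0, 0.687, 0.727, 0.0]
force: [1.0, -0.9, -0.7]
width: 1.002
grasp_force: 0.0
```

Request:
arm_command --slide '[[0.0486,0.0052,0],[0.0486,0.0052,0],[0.0486,0.0052,0.1],[0.0486,0.0052,0.2],[0.0486,0.0052,0.3],[0.0486,0.0052,0.36],[0.0486,0.0052,0.389],[0.0486,0.0052,0.389]]' --dr '[[0,0,0],[0,0,0],[0,0,0],[0,0,0],[0,0,0],[0,0,0],[0,0,0],[0,0,0]]'

```text
time: 16.1
eef_pos: [511.1, 221.3, 75.2]
orientation: [0.0, 0.687, 0.726, -0.001]
force: [0.5, 0.1, 0.1]
width: 0.999
grasp_force: 0.0
```

Request:
arm_command --slide '[[0,0,0],[0,0,0],[0,0,0],[0,0,0],[0,0,0]]' --dr '[[0,0,0],[0,0,0],[0,0,0],[0,0,0],[0,0,0]]' --hand -1

```text
time: 16.73
eef_pos: [511.2, 223.0, 76.3]
orientation: [0.0, 0.687, 0.727, 0.001]
force: [-0.7, 0.3, 8.6]
width: 0.36
grasp_force: 58.9
```

```bash
python3 to.py 505 -216 250
```

```text
16.725 [511.2 223.   76.3] yaw 3.24 slide [-0.8756 -0.0616 -0.3482] w 0.3600526353440728 [-0.69  0.64  0.26  2.12 -0.39  0.42 -0.07]
```

Request:
arm_command --slide '[[0,0,-0.08],[0,0,-0.2],[0,0,-0.3],[-0.06,0,-0.35],[-0.18,-0.02,-0.35],[-0.3,-0.03,-0.35],[-0.42,-0.04,-0.35],[-0.54,-0.05,-0.35]]' --dr '[[0,0,0],[0,0,0],[0,0,0],[0,0,0],[0,0,0],[0,0,0],[0,0,0],[0,0,0]]'

```text
time: 17.73
eef_pos: [500.7, -49.9, 250.6]
orientation: [0.0, 0.687, 0.727, 0.0]
force: [0.6, -0.3, -2.8]
width: 0.359
grasp_force: 60.2
```

Request:
arm_command --slide '[[-0.12,-0.005,0],[-0.24,-0.01,0],[-0.32,-0.012,0],[-0.336,-0.012,0],[-0.336,-0.012,0],[-0.336,-0.012,0.1],[-0.336,-0.012,0.2],[-0.336,-0.012,0.27]]' --dr '[[0,0,0],[0,0,0],[0,0,0],[0,0,0],[0,0,0],[0,0,0],[0,0,0],[0,0,0]]'

```text
time: 18.73
eef_pos: [504.5, -213.6, 113.5]
orientation: [-0.001, 0.686, 0.728, 0.0]
force: [-0.0, -0.6, -1.5]
width: 0.359
grasp_force: 60.1
```

```bash
python3 to.py 505 -214 71.8
```

```text
18.725 [ 504.5 -213.6  113.5] yaw 3.41 slide [-0.0009  0.001   0.0833] w 0.3593700773474261 [ 0.06  0.58  0.35  2.12 -0.4   0.5   0.77]
```

Request:
arm_command --slide '[[0,0,0.04],[0,0,0.06],[0,0,0.072],[0,0,0.08],[0,0,0.08]]' --dr '[[0,0,0],[0,0,0],[0,0,0],[0,0,0],[0,0,0]]'

```text
time: 19.35
eef_pos: [504.9, -216.3, 75.6]
orientation: [0.0, 0.687, 0.727, 0.0]
force: [0.1, -1.7, -1.0]
width: 0.359
grasp_force: 60.1
```

```bash
python3 to.py 505 -214 71.8
```

```text
19.35 [ 504.9 -216.3   75.6] yaw 3.24 slide [0.0046 0.0005 0.0077] w 0.3593287479792436 [ 0.1   0.64  0.29  2.14 -0.44  0.42  0.8 ]
```

Lower 3.5 mm more, release, retreat.

Request:
arm_command --slide '[[0,0,0.004],[0,0,0.007],[0,0,0.007]]' --dr '[[0,0,0],[0,0,0],[0,0,0]]'

```text
time: 19.73
eef_pos: [504.7, -216.4, 71.8]
orientation: [0.0, 0.687, 0.727, 0.0]
force: [-0.2, -0.6, -1.5]
width: 0.363
grasp_force: 60.1
```

Request:
arm_command --slide '[[0,0,0],[0,0,0],[0,0,0],[0,0,0],[0,0,-0.06],[0,0,-0.16],[0,0,-0.28],[0,0,-0.4]]' --dr '[[0,0,0],[0,0,0],[0,0,0],[0,0,0],[0,0,0],[0,0,0],[0,0,0],[0,0,0]]' --hand 1

```text
time: 20.72
eef_pos: [504.3, -216.3, 273.6]
orientation: [-0.0, 0.687, 0.727, -0.0]
force: [1.4, 0.1, 0.5]
width: 1.0
grasp_force: 0.0
```

```bash
python3 to.py 564 260 270
```

```text
20.725 [ 504.3 -216.3  273.6] yaw 3.23 slide [0.9443 0.1728 0.0071] w 0.9999949782334354 [-0.08  0.37  0.52  1.98 -0.24  0.85  0.63]
```

Request:
arm_command --slide '[[0.12,0.02,0],[0.24,0.04,0],[0.36,0.06,0],[0.48,0.09,0],[0.6,0.12,0],[0.72,0.15,0],[0.84,0.17,0],[0.92,0.172,0]]' --dr '[[0,0,0],[0,0,0],[0,0,0],[0,0,0],[0,0,0],[0,0,0],[0,0,0],[0,0,0]]'

```text
time: 21.72
eef_pos: [564.3, 251.2, 271.4]
orientation: [-0.0, 0.686, 0.728, 0.0]
force: [-0.5, -0.5, -0.6]
width: 0.997
grasp_force: 0.0
```

Request:
arm_command --slide '[[0,0,0],[0,0,0]]' --dr '[[0,0,0],[0,0,0]]'

```text
time: 21.98
eef_pos: [564.5, 246.8, 271.7]
orientation: [0.0, 0.687, 0.727, -0.0]
force: [0.4, -0.3, -0.1]
width: 1.0
grasp_force: 0.0
```

```bash
python3 - <<'E'
from fit import *
A,ia=cloud("wrist");B,ib=cloud("side")
cv2.imwrite("pics/w3.png",np.hstack([ia[60:360,200:500],ib[180:480,240:640]])[:,:,::-1])
np.savez("c3.npz",A=A,B=B)
for n,W in(("w",A.reshape(-1,3)),("s",B.reshape(-1,3))):
    P=sel(W,(525,630),(225,368),(45,64))
    if len(P): print(n,len(P),rect(P),np.percentile(P[:,:2],[1,99],axis=0))
    P=sel(W,(530,630),(365,415),(26,40)); print("carton",len(P),rect(P),np.median(P[:,2])) if len(P) else 0
W=B.reshape(-1,3)
P=sel(W,(560,660),(-300,-190),(36,50)); print("bowl",len(P),circ(P[:,:2]))
P=sel(W,(430,570),(-330,-240),(120,140)); print("jar",len(P),circ(P[:,:2],26),rect(P))
P=sel(W,(430,570),(-245,-180),(60,122)); print("torch",len(P),circ(P[:,:2],16))
E
python3 to.py 564 295 21
```

```text
w 6026 ((567.7071533203125, 296.8343200683594), (48.15100860595703, 116.28365325927734), 2.079913377761841) [[543.70465478 240.40252137]
 [591.68432373 353.9993497 ]]
carton 1723 ((569.1318969726562, 387.922607421875), (49.84276580810547, 29.156274795532227), 3.3911044597625732) 30.915624582497916
s 767 ((566.226806640625, 293.8775634765625), (50.2535400390625, 121.99658203125), 1.9597166776657104) [[540.87151266 234.36536746]
 [591.09117906 351.40105163]]
carton 70 ((563.1146850585938, 393.1209716796875), (55.67938995361328, 27.982900619506836), 23.40067481994629) 30.116548439950787
bowl 341 [ 600.5 -245.6   32. ]
jar 647 [ 493.  -279.1] ((495.868408203125, -289.9405517578125), (50.990596771240234, 49.88022994995117), 39.128421783447266)
torch 415 [ 503.7 -218.7]
22.075 [564.8 246.  272. ] yaw 3.11 slide [0.0982 0.0037 0.502 ] w 1.0022866098003294 [-0.82  0.45  0.46  1.84 -0.25  0.91 -0.19]
```

View pics/w3.png

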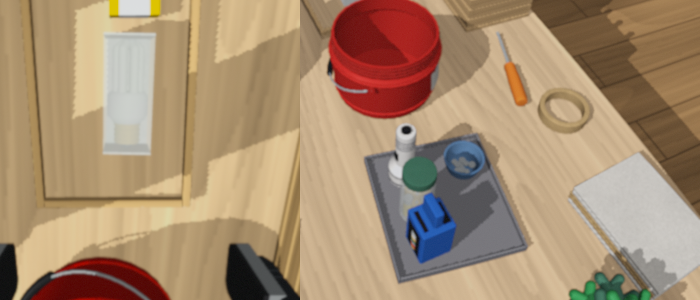

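All three stand upright on the side tray. The bulb lies alone at (130,93) in the left crop.

Request:
arm_command --slide '[[0.1,0.011,0.1],[0.1,0.011,0.2],[0.1,0.011,0.3],[0.1,0.011,0.4],[0.1,0.011,0.46],[0.1,0.011,0.49],[0.1,0.011,0.505],[0.1,0.011,0.505]]' --dr '[[0,0,0.005],[0,0,0.005],[0,0,0.005],[0,0,0.005],[0,0,0.005],[0,0,0.005],[0,0,0.005],[0,0,0.005]]' --hand 0.75

```text
time: 23.08
eef_pos: [567.8, 297.8, 19.9]
orientation: [0.0, 0.693, 0.721, 0.0]
force: [-0.1, -0.3, 0.1]
width: 0.876
grasp_force: 0.0
```

Request:
arm_command --slide '[[0,0,0],[0,0,0],[0,0,0],[0,0,0],[0,0,0]]' --dr '[[0,0,0],[0,0,0],[0,0,0],[0,0,0],[0,0,0]]' --hand -1

```text
time: 23.7
eef_pos: [567.9, 298.4, 20.6]
orientation: [0.0, 0.693, 0.721, 0.001]
force: [-0.9, 0.7, 6.9]
width: 0.551
grasp_force: 62.4
```

```bash
python3 to.py 551 -4.5 210
```

```text
23.7 [567.9 298.4  20.6] yaw 2.34 slide [-0.6035 -0.0579 -0.3795] w 0.5510074387641947 [-0.74  0.79  0.27  1.94 -0.44  0.46 -0.11]
```

Request:
arm_command --slide '[[0,0,-0.08],[0,0,-0.2],[0,0,-0.3],[-0.06,0,-0.38],[-0.18,-0.02,-0.38],[-0.3,-0.03,-0.38],[-0.42,-0.04,-0.38],[-0.52,-0.052,-0.38]]' --dr '[[0,0,0],[0,0,0],[0,0,0],[0,0,0],[0,0,0],[0,0,0],[0,0,0],[0,0,0]]'

```text
time: 24.7
eef_pos: [551.5, 34.8, 210.0]
orientation: [0.0, 0.693, 0.721, 0.0]
force: [1.4, 0.8, -1.1]
width: 0.553
grasp_force: 62.1
```

Request:
arm_command --slide '[[-0.083,-0.006,0],[-0.083,-0.006,0],[-0.083,-0.006,0],[-0.083,-0.006,0]]' --dr '[[0,0,0],[0,0,0],[0,0,0],[0,0,0]]'

```text
time: 25.2
eef_pos: [550.6, -3.0, 209.3]
orientation: [-0.0, 0.692, 0.722, 0.0]
force: [-0.5, 1.1, -0.2]
width: 0.555
grasp_force: 62.1
```

```bash
python3 to.py 551 -4.5 18
```

```text
25.2 [550.6  -3.  209.3] yaw 2.45 slide [-0.0032  0.0006  0.3826] w 0.5549362551941048 [-0.4   0.45  0.43  2.04 -0.28  0.71  0.25]
```

Request:
arm_command --slide '[[-0.001,0,0.08],[-0.001,0,0.16],[-0.001,0,0.24],[-0.001,0,0.31],[-0.001,0,0.345],[-0.001,0,0.362],[-0.001,0,0.372],[-0.001,0,0.372]]' --dr '[[0,0,0],[0,0,0],[0,0,0],[0,0,0],[0,0,0],[0,0,0],[0,0,0],[0,0,0]]'

```text
time: 26.2
eef_pos: [551.0, -4.9, 23.8]
orientation: [0.0, 0.693, 0.721, 0.0]
force: [-0.1, 1.4, -1.1]
width: 0.554
grasp_force: 62.1
```

Request:
arm_command --slide '[[0,0,0],[0,0,0]]' --dr '[[0,0,0],[0,0,0]]'

```text
time: 26.45
eef_pos: [550.9, -4.9, 23.9]
orientation: [0.0, 0.693, 0.721, 0.0]
force: [-0.9, 0.2, -1.7]
width: 0.558
grasp_force: 62.1
```

Request:
arm_command --slide '[[0,0,0.006],[0,0,0.011],[0,0,0.011]]' --dr '[[0,0,0],[0,0,0],[0,0,0]]'

```text
time: 26.82
eef_pos: [550.5, -5.0, 17.5]
orientation: [-0.0, 0.693, 0.721, -0.0]
force: [0.3, -0.1, -0.9]
width: 0.555
grasp_force: 62.1
```

Request:
arm_command --slide '[[0,0,0],[0,0,0],[0,0,0],[0,0,-0.03],[0,0,-0.1],[0,0,-0.2],[0,0,-0.32],[0,0,-0.44]]' --dr '[[0,0,0],[0,0,0],[0,0,0],[0,0,0],[0,0,0],[0,0,0],[0,0,0],[0,0,0]]' --hand 0.6

```text
time: 27.82
eef_pos: [550.0, -5.0, 240.6]
orientation: [0.0, 0.693, 0.721, 0.0]
force: [1.3, 0.8, -0.1]
width: 0.802
grasp_force: 0.0
```

Request:
arm_command --slide '[[-0.12,0,-0.05],[-0.24,0,-0.05],[-0.32,0,-0.05]]' --dr '[[0,0,0],[0,0,0],[0,0,0]]' --hand 1

```text
time: 28.2
eef_pos: [556.6, -167.7, 264.8]
orientation: [0.001, 0.693, 0.721, 0.001]
force: [-0.0, 1.0, -0.3]
width: 1.0
grasp_force: 0.0
```

```bash
python3 to.py 504.7 -216.4 270; python3 - <<'E'
from fit import *
A,ia=cloud("wrist");B,ib=cloud("side");C,ic=cloud("scene")
cv2.imwrite("pics/b4.png",np.hstack([cv2.resize(ia,(400,300)),ib[160:460,240:640]])[:,:,::-1])
for W in(A,B,C):
    P=sel(W.reshape(-1,3),(470,630),(-80,70),(45,65))
    if len(P)>20: print(len(P),rect(P),np.median(P[:,2]))
W=B.reshape(-1,3)
P=sel(W,(430,570),(-245,-180),(60,122)); print("torch",len(P),circ(P[:,:2],16))
E
```

```text
28.2 [ 556.6 -167.7  264.8] yaw 2.23 slide [-0.0934 -0.1074 -0.0106] w 1.0004386546470092 [-0.16  0.42  0.5   1.92 -0.26  0.86  0.52]
5629 ((549.9534301757812, -32.38753128051758), (159.89773559570312, 94.92082977294922), 0.06623584777116776) 52.364639069125495
701 ((550.06787109375, -4.865165710449219), (159.27264404296875, 149.40155029296875), 0.011752456426620483) 52.485188808117734
342 ((549.9496459960938, -5.1385955810546875), (160.02682495117188, 149.1842803955078), 0.23051036894321442) 54.70312803024839
torch 422 [ 503.8 -218.8]
```

View pics/b4.png

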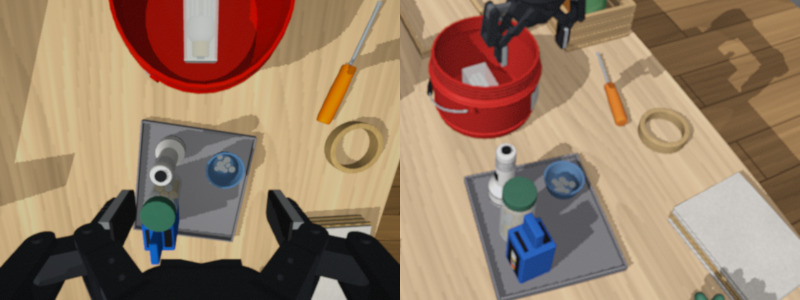

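The bulb lies flat in the middle of the bin, at (202,30) in the left crop. Now the torch goes back first.

Request:
arm_command --slide '[[-0.0934,-0.1074,0],[-0.0934,-0.1074,0],[-0.0934,-0.1074,0],[-0.0934,-0.1074,0]]' --dr '[[0,0,-0.005],[0,0,-0.005],[0,0,-0.005],[0,0,-0.005]]'

```text
time: 28.85
eef_pos: [506.5, -212.1, 262.9]
orientation: [0.0, 0.686, 0.728, 0.0]
force: [-0.3, -0.1, -0.0]
width: 1.006
grasp_force: 0.0
```

```bash
python3 to.py 504.7 -216.4 73
```

```text
28.85 [ 506.5 -212.1  262.9] yaw 3.37 slide [-0.0086 -0.0042  0.3799] w 1.0056350340003795 [-0.07  0.38  0.5   1.99 -0.25  0.83  0.63]
```

Request:
arm_command --slide '[[-0.008,-0.004,0.08],[-0.008,-0.004,0.18],[-0.008,-0.004,0.28],[-0.008,-0.004,0.34],[-0.008,-0.004,0.37],[-0.008,-0.004,0.379],[-0.008,-0.004,0.379]]' --dr '[[0,0,0],[0,0,0],[0,0,0],[0,0,0],[0,0,0],[0,0,0],[0,0,0]]'

```text
time: 29.72
eef_pos: [504.2, -217.7, 73.9]
orientation: [0.0, 0.687, 0.727, 0.0]
force: [0.4, -0.0, 0.3]
width: 1.001
grasp_force: 0.0
```

Request:
arm_command --slide '[[0,0,0],[0,0,0],[0,0,0],[0,0,0],[0,0,0]]' --dr '[[0,0,0],[0,0,0],[0,0,0],[0,0,0],[0,0,0]]' --hand -1

```text
time: 30.35
eef_pos: [504.1, -217.9, 73.9]
orientation: [0.001, 0.687, 0.727, 0.0]
force: [-0.9, 0.5, 5.8]
width: 0.362
grasp_force: 58.7
```

```bash
python3 to.py 511 223 250
```

```text
30.35 [ 504.1 -217.9   73.9] yaw 3.23 slide [ 0.8795  0.064  -0.3523] w 0.3623216195868828 [ 0.1   0.64  0.3   2.14 -0.45  0.41  0.82]
```

Request:
arm_command --slide '[[0,0,-0.08],[0,0,-0.2],[0,0,-0.3],[0.06,0,-0.35],[0.18,0.02,-0.35],[0.3,0.03,-0.35],[0.42,0.04,-0.35],[0.54,0.05,-0.35]]' --dr '[[0,0,0],[0,0,0],[0,0,0],[0,0,0],[0,0,0],[0,0,0],[0,0,0],[0,0,0]]'

```text
time: 31.35
eef_pos: [512.8, 55.1, 248.4]
orientation: [-0.0, 0.687, 0.727, 0.0]
force: [0.8, -0.1, -1.8]
width: 0.36
grasp_force: 60.1
```

Request:
arm_command --slide '[[0.12,0.005,0],[0.24,0.01,0],[0.32,0.014,0],[0.337,0.014,0],[0.337,0.014,0],[0.337,0.014,0.1],[0.337,0.014,0.2],[0.337,0.014,0.25]]' --dr '[[0,0,0],[0,0,0],[0,0,0],[0,0,0],[0,0,0],[0,0,0],[0,0,0],[0,0,0]]'

```text
time: 32.35
eef_pos: [510.0, 219.3, 121.3]
orientation: [-0.0, 0.688, 0.726, -0.001]
force: [0.3, -0.1, -2.0]
width: 0.36
grasp_force: 60.1
```

Request:
arm_command --slide '[[0,0,0],[0,0,0]]' --dr '[[0,0,0],[0,0,0]]'

```text
time: 32.6
eef_pos: [511.6, 220.8, 124.4]
orientation: [0.0, 0.688, 0.726, 0.0]
force: [0.2, -0.7, -1.8]
width: 0.357
grasp_force: 60.1
```

```bash
python3 to.py 511 221.5 79.5
```

```text
32.6 [511.6 220.8 124.4] yaw 3.13 slide [ 0.0015 -0.0013  0.0898] w 0.3571080655934049 [-0.76  0.58  0.37  2.1  -0.4   0.53 -0.04]
```

Request:
arm_command --slide '[[0.001,-0.001,0.04],[0.001,-0.001,0.07],[0.001,-0.001,0.083],[0.001,-0.001,0.089],[0.001,-0.001,0.089]]' --dr '[[0,0,0],[0,0,0],[0,0,0],[0,0,0],[0,0,0]]'

```text
time: 33.22
eef_pos: [510.5, 222.3, 79.1]
orientation: [0.0, 0.687, 0.727, 0.0]
force: [0.2, -1.1, -2.7]
width: 0.355
grasp_force: 60.1
```

Request:
arm_command --slide '[[0,0,0],[0,0,0],[0,0,0],[0,0,0],[0,0,-0.06],[0,0,-0.16],[0,0,-0.28],[0,0,-0.38]]' --dr '[[0,0,0],[0,0,0],[0,0,0],[0,0,0],[0,0,0],[0,0,0],[0,0,0],[0,0,0]]' --hand 1

```text
time: 34.22
eef_pos: [510.2, 222.2, 271.0]
orientation: [0.0, 0.687, 0.727, 0.0]
force: [0.7, 0.1, -0.1]
width: 0.996
grasp_force: 0.0
```

```bash
python3 to.py 497.2 -283.4 270
```

```text
34.225 [510.2 222.2 271. ] yaw 3.22 slide [-1.0081 -0.0829  0.0016] w 0.9961254501081412 [-0.89  0.38  0.53  1.97 -0.25  0.85 -0.17]
```

Next, the jar.

Request:
arm_command --slide '[[-0.12,-0.01,0],[-0.24,-0.02,0],[-0.36,-0.03,0],[-0.48,-0.04,0],[-0.6,-0.05,0],[-0.72,-0.06,0],[-0.84,-0.07,0],[-0.96,-0.083,0]]' --dr '[[0,0,0],[0,0,0],[0,0,0],[0,0,0],[0,0,0],[0,0,0],[0,0,0],[0,0,0]]'

```text
time: 35.22
eef_pos: [495.7, -261.1, 268.9]
orientation: [0.0, 0.687, 0.727, 0.0]
force: [1.5, 0.5, 0.9]
width: 1.001
grasp_force: 0.0
```

Request:
arm_command --slide '[[-0.048,0,0],[-0.048,0,0],[-0.048,0,0],[-0.048,0,0]]' --dr '[[0,0,0],[0,0,0],[0,0,0],[0,0,0]]'

```text
time: 35.72
eef_pos: [497.5, -281.7, 268.7]
orientation: [-0.0, 0.686, 0.727, 0.0]
force: [0.6, 0.7, -0.1]
width: 1.0
grasp_force: 0.0
```

```bash
python3 to.py 497.2 -283.4 70
```

```text
35.725 [ 497.5 -281.7  268.7] yaw 3.35 slide [-0.0036 -0.0009  0.3974] w 0.9997316322446119 [ 0.01  0.42  0.57  1.94 -0.29  0.87  0.79]
```

Request:
arm_command --slide '[[-0.003,0,0.1],[-0.003,0,0.2],[-0.003,0,0.3],[-0.003,0,0.36],[-0.003,0,0.385],[-0.003,0,0.396],[-0.003,0,0.396]]' --dr '[[0,0,0],[0,0,0],[0,0,0],[0,0,0],[0,0,0],[0,0,0],[0,0,0]]'

```text
time: 36.6
eef_pos: [497.9, -284.7, 71.5]
orientation: [0.001, 0.687, 0.727, 0.0]
force: [-1.0, -0.1, 0.1]
width: 1.0
grasp_force: 0.0
```

Request:
arm_command --slide '[[0,0,0],[0,0,0],[0,0,0],[0,0,0],[0,0,0]]' --dr '[[0,0,0],[0,0,0],[0,0,0],[0,0,0],[0,0,0]]' --hand -1

```text
time: 37.22
eef_pos: [497.7, -285.0, 71.9]
orientation: [0.001, 0.687, 0.727, 0.0]
force: [-1.7, 0.6, 7.9]
width: 0.619
grasp_force: 61.6
```

```bash
python3 to.py 507.6 289.4 250
```

```text
37.225 [ 497.7 -285.    71.9] yaw 3.23 slide [ 1.1456  0.085  -0.3565] w 0.6185385766297654 [ 0.19  0.67  0.35  2.09 -0.51  0.46  0.99]
```

Request:
arm_command --slide '[[0,0,-0.08],[0,0,-0.2],[0,0,-0.3],[0.06,0,-0.36],[0.18,0.02,-0.36],[0.3,0.03,-0.36],[0.42,0.04,-0.36],[0.54,0.05,-0.36]]' --dr '[[0,0,0],[0,0,0],[0,0,0],[0,0,0],[0,0,0],[0,0,0],[0,0,0],[0,0,0]]'

```text
time: 38.22
eef_pos: [506.6, -11.8, 251.2]
orientation: [0.0, 0.687, 0.727, 0.0]
force: [1.0, 0.5, -2.9]
width: 0.621
grasp_force: 64.0
```

Request:
arm_command --slide '[[0.12,0.01,0],[0.24,0.02,0],[0.36,0.03,0],[0.48,0.035,0],[0.58,0.035,0],[0.603,0.035,0],[0.603,0.035,0],[0.603,0.035,0]]' --dr '[[0,0,0],[0,0,0],[0,0,0],[0,0,0],[0,0,0],[0,0,0],[0,0,0],[0,0,0]]'

```text
time: 39.22
eef_pos: [507.8, 286.3, 251.0]
orientation: [0.0, 0.688, 0.726, -0.0]
force: [0.7, 0.4, -2.3]
width: 0.613
grasp_force: 64.0
```

```bash
python3 to.py 507.6 288 77.6
```

```text
39.225 [507.8 286.3 251. ] yaw 3.11 slide [ 3.600e-03 -1.000e-04  3.468e-01] w 0.6131077192849866 [-1.01  0.45  0.57  1.94 -0.32  0.84 -0.21]
```

Request:
arm_command --slide '[[0.003,0,0.1],[0.003,0,0.2],[0.003,0,0.28],[0.003,0,0.32],[0.003,0,0.335],[0.003,0,0.342],[0.003,0,0.345],[0.003,0,0.345]]' --dr '[[0,0,0],[0,0,0],[0,0,0],[0,0,0],[0,0,0],[0,0,0],[0,0,0],[0,0,0]]'

```text
time: 40.22
eef_pos: [507.7, 290.0, 79.0]
orientation: [0.0, 0.687, 0.727, 0.001]
force: [-0.4, 0.0, -2.3]
width: 0.615
grasp_force: 64.2
```

Request:
arm_command --slide '[[0,0,0],[0,0,0],[0,0,0],[0,0,0],[0,0,-0.06],[0,0,-0.16],[0,0,-0.28],[0,0,-0.39]]' --dr '[[0,0,0],[0,0,0],[0,0,0],[0,0,0],[0,0,0],[0,0,0],[0,0,0],[0,0,0]]' --hand 1

```text
time: 41.22
eef_pos: [507.3, 289.6, 275.3]
orientation: [0.0, 0.687, 0.727, 0.0]
force: [1.2, 0.5, -0.1]
width: 1.001
grasp_force: 0.0
```

```bash
python3 to.py 491.4 -344.3 270
```

```text
41.225 [507.3 289.6 275.3] yaw 3.23 slide [-1.2639 -0.1032  0.0107] w 1.001254839900883 [-1.04  0.43  0.6   1.91 -0.31  0.9  -0.23]
```

Request:
arm_command --slide '[[-0.12,-0.01,0],[-0.24,-0.02,0],[-0.36,-0.03,0],[-0.48,-0.04,0],[-0.6,-0.05,0],[-0.72,-0.06,0],[-0.84,-0.07,0],[-0.96,-0.083,0]]' --dr '[[0,0,0],[0,0,0],[0,0,0],[0,0,0],[0,0,0],[0,0,0],[0,0,0],[0,0,0]]'

```text
time: 42.22
eef_pos: [492.9, -193.6, 273.4]
orientation: [0.0, 0.687, 0.727, 0.0]
force: [0.8, -0.1, -0.3]
width: 0.998
grasp_force: 0.0
```

Request:
arm_command --slide '[[-0.12,-0.01,0],[-0.24,-0.02,0],[-0.304,-0.02,0],[-0.304,-0.02,0],[-0.304,-0.02,0],[-0.304,-0.02,0]]' --dr '[[0,0,0],[0,0,0],[0,0,0],[0,0,0],[0,0,0],[0,0,0]]'

```text
time: 42.98
eef_pos: [492.0, -342.6, 273.2]
orientation: [-0.0, 0.686, 0.727, 0.0]
force: [0.0, -0.5, -0.1]
width: 0.997
grasp_force: 0.0
```

```bash
python3 to.py 491.4 -344.3 98
```

```text
42.975 [ 492.  -342.6  273.2] yaw 3.34 slide [-0.0035 -0.0015  0.3504] w 0.9968708276407604 [ 0.08  0.46  0.63  1.88 -0.34  0.91  0.93]
```

Request:
arm_command --slide '[[-0.003,-0.001,0.1],[-0.003,-0.001,0.2],[-0.003,-0.001,0.28],[-0.003,-0.001,0.32],[-0.003,-0.001,0.34],[-0.003,-0.001,0.35],[-0.003,-0.001,0.35]]' --dr '[[0,0,0],[0,0,0],[0,0,0],[0,0,0],[0,0,0],[0,0,0],[0,0,0]]'

```text
time: 43.85
eef_pos: [491.6, -345.6, 98.8]
orientation: [0.0, 0.687, 0.727, 0.0]
force: [0.0, -0.2, 0.5]
width: 0.998
grasp_force: 0.0
```

Request:
arm_command --slide '[[0,0,0],[0,0,0],[0,0,0],[0,0,0],[0,0,0],[0,0,0]]' --dr '[[0,0,0],[0,0,0],[0,0,0],[0,0,0],[0,0,0],[0,0,0]]' --hand -1

```text
time: 44.6
eef_pos: [491.5, -345.8, 98.5]
orientation: [0.0, 0.687, 0.727, 0.0]
force: [0.4, -0.1, 3.7]
width: 0.155
grasp_force: 59.1
```

```bash
python3 to.py 501.3 358.9 270
```

```text
44.6 [ 491.5 -345.8   98.5] yaw 3.24 slide [ 1.4059  0.0993 -0.3433] w 0.1552576644879346 [ 0.22  0.67  0.45  2.02 -0.53  0.57  1.1 ]
```

Request:
arm_command --slide '[[0,0,-0.1],[0,0,-0.22],[0,0,-0.34],[0.11,0.01,-0.34],[0.23,0.02,-0.34],[0.35,0.03,-0.34],[0.47,0.04,-0.34],[0.59,0.05,-0.34]]' --dr '[[0,0,0],[0,0,0],[0,0,0],[0,0,0],[0,0,0],[0,0,0],[0,0,0],[0,0,0]]'

```text
time: 45.6
eef_pos: [499.0, -47.8, 268.1]
orientation: [-0.0, 0.687, 0.727, -0.0]
force: [0.6, 0.1, -1.6]
width: 0.152
grasp_force: 59.4
```

Request:
arm_command --slide '[[0.12,0.01,0],[0.24,0.02,0],[0.36,0.03,0],[0.48,0.04,0],[0.6,0.049,0],[0.72,0.049,0],[0.813,0.049,0],[0.813,0.049,0]]' --dr '[[0,0,0],[0,0,0],[0,0,0],[0,0,0],[0,0,0],[0,0,0],[0,0,0],[0,0,0]]'

```text
time: 46.6
eef_pos: [499.3, 362.0, 266.9]
orientation: [-0.0, 0.684, 0.729, -0.001]
force: [-0.1, -0.8, -1.9]
width: 0.155
grasp_force: 59.3
```

Request:
arm_command --slide '[[0,0,0],[0,0,0],[0,0,0]]' --dr '[[0,0,0],[0,0,0],[0,0,0]]'

```text
time: 46.98
eef_pos: [501.4, 356.4, 268.5]
orientation: [-0.0, 0.688, 0.726, 0.0]
force: [0.1, 0.1, -1.2]
width: 0.15
grasp_force: 59.3
```

```bash
python3 to.py 501.3 357.4 104; python3 - <<'E'
from fit import *
A,ia=cloud("side"); W=A.reshape(-1,3)
P=sel(W,(470,560),(190,250),(60,122)); print("torch",circ(P[:,:2],16),"was 509.8 220.5")
P=sel(W,(470,560),(250,320),(122,135)); print("jar",rect(P),"was 506.2 284.5")
cv2.imwrite("pics/s5.png",cv2.resize(ia[60:260,150:450],(750,500))[:,:,::-1])
E
```

```text
46.975 [501.4 356.4 268.5] yaw 3.13 slide [ 2.10e-03 -1.00e-04  3.29e-01] w 0.15028839915156467 [-1.13  0.49  0.63  1.85 -0.35  0.92 -0.29]
torch [509.6 221. ] was 509.8 220.5
jar ((504.72723388671875, 285.5257568359375), (55.079437255859375, 52.40457534790039), 72.6332015991211) was 506.2 284.5
```

View pics/s5.png

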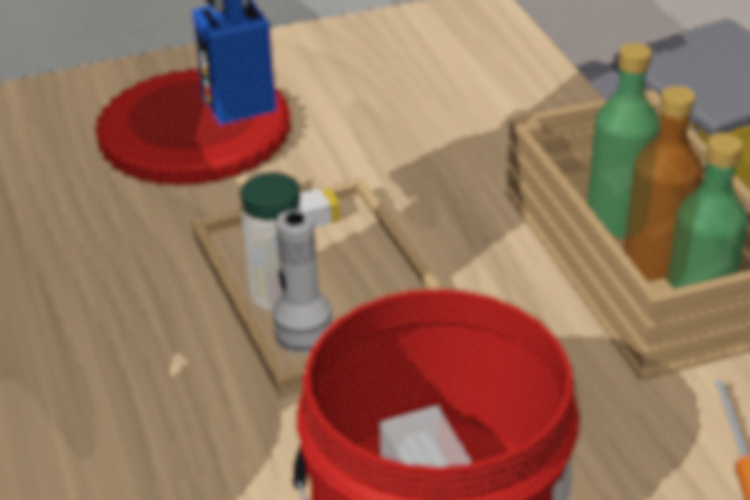

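Torch (300,270) and jar (270,240) stand within 2 mm of where they started. The sorter is held above its spot, so I'll lower it now.

Request:
arm_command --slide '[[0.002,0,0.1],[0.002,0,0.2],[0.002,0,0.27],[0.002,0,0.3],[0.002,0,0.315],[0.002,0,0.323],[0.002,0,0.327],[0.002,0,0.327]]' --dr '[[0,0,0],[0,0,0],[0,0,0],[0,0,0],[0,0,0],[0,0,0],[0,0,0],[0,0,0]]'

```text
time: 48.02
eef_pos: [501.3, 358.7, 105.4]
orientation: [0.0, 0.687, 0.727, 0.001]
force: [-0.1, -0.9, -2.2]
width: 0.155
grasp_force: 59.3
```

Request:
arm_command --slide '[[0,0,0],[0,0,0],[0,0,0],[0,0,0],[0,0,-0.06],[0,0,-0.16],[0,0,-0.28],[0,0,-0.34]]' --dr '[[0,0,0],[0,0,0],[0,0,0],[0,0,0],[0,0,0],[0,0,0],[0,0,0],[0,0,0]]' --hand 1

```text
time: 49.02
eef_pos: [501.9, 358.6, 278.0]
orientation: [0.0, 0.687, 0.727, 0.002]
force: [0.4, 0.2, -1.0]
width: 0.999
grasp_force: 0.0
```

Request:
arm_command --slide '[[-0.1,0,-0.05],[-0.15,0,-0.05],[-0.15,0,-0.05],[-0.15,0,-0.05]]' --dr '[[0,0,0],[0,0,0],[0,0,0],[0,0,0]]'

```text
time: 49.52
eef_pos: [504.8, 284.5, 299.0]
orientation: [-0.0, 0.687, 0.727, -0.0]
force: [-1.0, 0.4, -0.4]
width: 0.999
grasp_force: 0.0
```

```bash
python3 - <<'E'
from fit import *
A,ia=cloud("wrist"); B,ib=cloud("side");W=A.reshape(-1,3); S=B.reshape(-1,3)
P=sel(W,(465,560),(190,250),(126,145)); print("torch",rect(P),"was 511.1 224.4")
P=sel(W,(465,560),(245,325),(118,135)); print("jar",rect(P),"was 508 286.8")
for X in(W,S):
  P=sel(X,(465,560),(325,400),(90,100)); print("sorter",rect(P))
  P=sel(X,(465,560),(330,400),(101,145)); print("fin",rect(P))
print("was side sorter 499.8 351.1, fin 500.6 350.3")
P=sel(W,(530,630),(365,415),(26,40)); print("carton",rect(P),"was 569 387.5")
P=sel(S,(560,660),(-300,-190),(36,50)); print("bowl",circ(P[:,:2]),"was 600.6 -245.6")
cv2.imwrite("pics/w6.png",ia[:,:,::-1])
print(get_obs()["time"],get_obs()["eef_pos"],get_obs()["width"])
E
```

```text
torch ((510.6312255859375, 224.85427856445312), (30.597354888916016, 29.640472412109375), 41.82477569580078) was 511.1 224.4
jar ((507.04345703125, 288.57305908203125), (51.427215576171875, 52.07490158081055), 1.5432604551315308) was 508 286.8
sorter ((501.5425720214844, 355.8298645019531), (54.082969665527344, 53.75490951538086), 3.290201187133789)
fin ((501.7450866699219, 356.2484130859375), (13.46765422821045, 39.141788482666016), 3.120757818222046)
sorter ((499.408447265625, 353.8917236328125), (53.96415710449219, 55.5849494934082), 2.981741428375244)
fin ((499.18310546875, 351.8777770996094), (15.073065757751465, 42.124942779541016), 6.397107124328613)
was side sorter 499.8 351.1, fin 500.6 350.3
carton ((569.11572265625, 387.49627685546875), (50.416072845458984, 28.467748641967773), 3.4451348781585693) was 569 387.5
bowl [ 600.5 -245.6   32. ] was 600.6 -245.6
49.625 [504.87647193 284.84695924 298.91905957] 0.9969808348393976
```

View pics/w6.png

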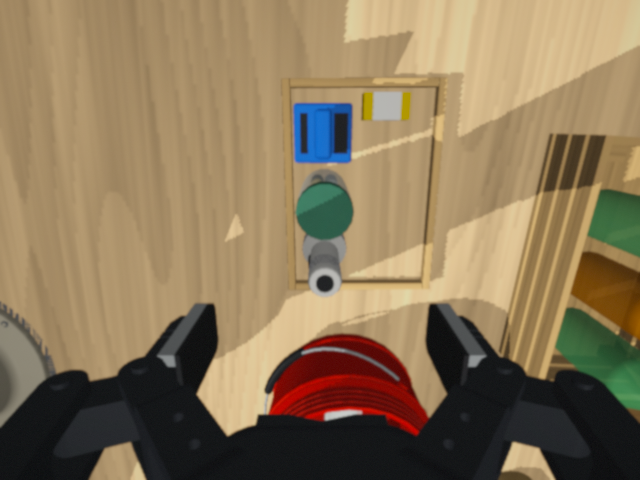

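Sorter (323,132), jar (325,210) and torch (324,280) all stand in place within about 3 mm, and the carton and bowl have not moved. I'm handing the job in.

```bash
python3 -c "
from cell import workorder
print(workorder.job_done())"
```

```text
the job is handed in; nothing more can be done
None
```

The job is handed in at about 50 s, with no verdict returned: the bulb lies flat in the middle of the red bin, the torch, jar and sorter stand on the birch tray within about 3 mm of their starting spots by camera, and the bowl and carton have not moved.

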